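# Right the rivet jar and hold the fastener case open

## Task

I am about to top up the fastener case from the square glass jar with the orange cap, which has fallen over: stand that jar upright on its base in the middle of the round cork mat, setting it down rather than dropping it, and let go of it. Then raise the blue lid of the case to 60 degrees from closed (5 degrees either way is fine) and keep holding it there with the gripper's fingers: the lid falls shut by itself, so your program finishes while still holding it steady at that angle. Leave the other things on the table where they are.

Things in the scene. Friction and masses are not known exactly. Their poses are not given: they have to be found in the camera images.
- jar: Square glass jar, half full of brown rivets, 300 g (+-30%): body 52 x 52 x 76 mm tall, plus a round orange cap of 46 mm diameter, 16 mm high (92 mm in all). Origin: centre of its base; +z from base to cap. Centre of mass about 35 mm from the base. Loose; starts lying on a flat side on the table (origin 26 mm up), cap pointing away from the robot within about 40 degrees.
- mat: Round cork mat, 160 mm diameter, 3 mm thick, stuck to the table. Origin: centre of its underside, on the table.
- case: Grey plastic fastener case fixed to the table, 180 (x) x 260 (y) x 70 mm high, with six compartments under a hinged blue lid. Origin: centre of its underside; -x is its front, which faces roughly the robot; the lid's hinge lies along its top rear (+x) edge.
- lid (a joint): Angle of the case's lid, rad: 0 closed, grows as the front edge goes up, stop at 1.4. The free hinge has no stay: from every angle the lid falls shut by its weight (450 g nominal, lifting it at the handle takes about 2 to 3 N).
- lid_handle (a point): Middle of the lid's handle, a round steel bar of 12 mm diameter parallel to the hinge, level with the lid plate (8 mm thick) and standing out 40 mm in front of its edge (lid plate 185 x 266 mm). The bar is free for 110 mm between its two legs, its centre 74 mm above the table when closed; open space in front, above and below it. Axes turn with the lid: y along the bar, +x towards the hinge, z up when closed.
- lid_hinge (a point): Middle of the lid's hinge line, 70 mm above the table; y along the hinge. The handle bar's centre lies 225 mm from it along the lid's -x and 4 mm along its z. Axes turn with the lid.
- spare_jar: Bystander: upright square glass jar with silver rivets and a grey metal cap, 52 x 52 x 92 mm; origin at the centre of its base.
- foot_a: Bystander: brown chair foot cap, 34 mm diameter, 26 mm tall; origin at its base.
- foot_b: Bystander: second brown chair foot cap, the same.
- spool: Bystander: pale wooden spool standing on end, 80 mm diameter, 58 mm tall; origin at its base.
- screwdriver: Bystander: screwdriver lying on the table, about 200 mm long along its x.
- tin: Bystander: open steel cup, 70 mm diameter, 80 mm tall; origin at its base.
Mind the look-alikes: they are no part of the job. What is shaped like the jar but red or yellow is not meant.

How it is judged:
On the way, in this order (a step that is already met when the one before it is completed fails the run):
1. the jar stands upright in the middle of the cork mat, let go (angle between jar's own z axis and vertical below 0.1 rad and horizontal distance between jar and mat below 0.045 m and height (world z) of jar below 0.008 m and contact force between the fingers and jar below 0.1 N and linear speed of jar below 0.05 m/s), for 0.2 s.
2. the fingers hold the lid open at 60 degrees (value of joint lid between 0.942 and 1.152 rad and contact force between the fingers and case above 0.5 N), for 0.3 s.
At the end, for the whole second after the job is handed in: The fingers carry the lid, steady (below 0.1 rad/s), at 60 degrees within 6 degrees (0.942 to 1.152 rad), with more than 0.5 N; the jar stands upright (within 0.1 rad) on the mat, its centre within 45 mm of the mat's centre, untouched by the robot and the case (all of step 2 and angle between jar's own z axis and vertical below 0.1 rad and horizontal distance between jar and mat below 0.045 m and height (world z) of jar below 0.008 m and contact force between each of the arm, the fingers and jar below 0.1 N and velocity of joint lid between -0.1 and 0.1 rad/s and contact force between jar and case below 0.1 N); the arm keeps its last pose, push and grip.
It fails at once if a bystander is moved by more than 30 mm (distance of any of spare_jar, foot_a, foot_b, spool, screwdriver, tin from where it was at the start of the episode above 0.03 m).
It fails at once if the jar is dropped or thrown (faster than 0.5 m/s while not in the fingers) (contact force between the fingers and jar below 0.01 N and linear speed of jar above 0.5 m/s).
It also fails if it takes over 58 s, if anything falls off the work surface, if the arm or the gripper's body presses on something with over 40 N, if the wrist force passes 120 N, or if a joint passes its speed limit or range.

## Robot

A 6-joint arm with a two-finger parallel gripper is mounted at the origin on the work surface. World frame = base frame: x ahead of the robot, y to its left, z up, the work surface at z = 0. Lengths are in m, angles in rad, forces in N, time in s.
With the tool pointing down it reaches from about 0.35 to 0.8 m from the base axis. Payload 7.3 kg.
Tool frame: the origin (TCP) lies midway between the tips of the shut fingers; the grasp point (between the pads) lies 19 mm behind it; x points along the fingers, y is the direction in which the jaws open and shut, and the axes are right-handed (so a half turn about x gives the same grasp; the last joint's range is limited). The gripper opens to 85 mm and grips with 20 to 120 N. Pads are 22 mm wide; open, the fingers measure 114 mm over their backs; the gripper's body (76 mm by 85 mm) begins 54 mm behind the grasp point. The pads swing forward as they close: fully open they stand 13 mm farther back than shut.
Start: joints at [-1.368, 0.342, 1.524, -0, 1.275, -0.146], TCP at [0.179, -0.493, 0.231] pointing down, gripper open.
Joint ranges: [-2.53, 2.53], [-0.77, 2.02], [0.04, 2.7], [-1, 4.14], [0.28, 2.66], [-3.11, 3.11]. Speed limits (rad/s): [2.57, 2.57, 3.14, 3.14, 3.14, 3.14].

## Interface

Orientations are given as a rotation vector (axis times angle).
In Python, from workcell import ctrl, cams, ticket gives the robot as it stands.
- The arm moves only by the shell command python3 -m inch 'ROWS' [FORCE]. ROWS is JSON, a list that holds one entry, the list of rows, each a list of 7 numbers: the shift along the world's x, y, z in cm, then the turn, a rotation vector about the world's x, y, z in degrees, then the gripper command: -1 is fully open, 1 is shut, values between are in proportion. A call has 1 to 5 rows; each row is the pose to reach, as a shift and turn from the pose measured when the call began; what a row does not reach only later rows make up. A row lasts 1/10 s, in which the tool goes at most 50 mm and 8.59 degrees, less where a joint would pass 70% of its speed; a pose out of reach is approached as far as the arm can. A call with a gripper value outside its range is refused whole. The fingers move at their own pace and stop on an object; FORCE is the grip in N (left out, the last holds). Time passes only in rows, so rows that repeat a pose let the fingers close. It gives the time, the measured TCP pose, the force and the opening at its end, in the units of the state.
- ctrl.sense(): the state, without advancing time (a new reading comes with each control period).
- cams.capture(name): name is "side" or "top" or "wrist"; returns a dict with "frame" (384x512x3 uint8, red, green, blue), "intrinsics" (3x3 intrinsics, pixels), "rvec" (rotation vector, rad) and "tvec" (3), from world to camera coordinates, as OpenCV has them. Camera axes: x right, y down, z forward; pixel columns grow to the right and rows downward; lengths in m; the calibration is good to about 2 mm. A picture is of the moment at which its call begins. There is no depth.
- ticket.sign_off(): hands the job in, once; it reports no verdict.
Trained networks look in the newest picture that a camera, given by its name, has taken for a name from the list of things; names that differ only in an ending like _2 or _b are one class to them, and where a whole thing is asked for, a point or a joint stands for the part that bears it (a point fixed in the world has none). Each returns a list of dicts, best first, with "confidence" (0 to 1); they miss things now and then, are a little off and sometimes report something else, mostly with a low value. They report only what shows in the picture. A call takes as long as a camera call. They do not tell look-alikes from the thing itself.
- cams.search_frame(name, camera): "location" ([x, y, z] in m, in world coordinates, good to about 4 mm: the middle of the surface that is visible of it).
- cams.landmark_of(name, camera): "location" ([x, y, z] in m, in world coordinates, good to about 4 mm: a listed point, or the origin of a listed thing).
The state is a dict: "time_s": time; "q": joint angles; "dq": joint speeds; "joint_torque": joint torques, N m; "eef_pos": TCP position; "tcp_rot": TCP orientation; "force": force on the tool from outside, world axes, zero at the start; "wrist_torque": the same for the moment, N m; "width": finger opening in m.
Only numpy, scipy, OpenCV 4.12 (cv2) and the standard library are available. Lean on these libraries where they do the work, as an engineer would, in place of code of your own. Each camera call takes 0.05 s, during which the arm holds its last target.

## Working session

There is one attempt and no reset: what is moved stays moved. The work goes in short steps, Python scripts to look and compute and a shell command to move; the robot and the scene stay as the last step left them, time stands still between calls to the robot, and variables do not carry over. Pictures are saved under pics/ and viewed, and the job is handed in when it is done.

```bash
ls; mkdir -p pics
cat > h.py <<'E'
import numpy as np, cv2
from workcell import ctrl, cams, ticket
def cap(n,f=None):
    d=cams.capture(n)
    if f: cv2.imwrite('pics/'+f,cv2.cvtColor(d['frame'],cv2.COLOR_RGB2BGR))
    return d
def proj(d,P):
    p,_=cv2.projectPoints(np.array(P,float).reshape(-1,1,3),np.array(d['rvec'],float),np.array(d['tvec'],float),np.array(d['intrinsics'],float),None)
    return p.reshape(-1,2)
def ray(d,uv,z):
    R=cv2.Rodrigues(np.array(d['rvec'],float))[0];t=np.array(d['tvec'],float)
    c=-R.T@t; v=R.T@np.linalg.inv(np.array(d['intrinsics']))@np.array([uv[0],uv[1],1.])
    return c+v*(z-c[2])/v[2]
E
python3 - <<'E'
from h import *
s=ctrl.sense();print(s)
for n in ('top','side'):
    d=cap(n,n+'0.png')
    for t in ['jar','mat','case','spare_jar','foot_a','spool','screwdriver','tin','lid_handle','lid_hinge']:
        print(n,t,[(np.round(r['location'],3).tolist(),round(r['confidence'],2)) for r in cams.landmark_of(t,n)][:4])
E
```

```text
pics
{'time_s': 0.0, 'q': array([-1.36800267e+00,  3.42719175e-01,  1.52499078e+00,  5.75084758e-06,
        1.27538258e+00, -1.46046323e-01]), 'dq': array([ 0.00010002, -0.00051178, -0.00039561, -0.00012319, -0.00058629,
        0.00102727]), 'joint_torque': array([-6.49437770e-04, -4.33678150e+01, -2.46013784e+01, -2.77906638e-04,
        7.87098252e-03, -3.59530441e-05]), 'eef_pos': array([ 0.17937084, -0.49299992,  0.23063695]), 'tcp_rot': array([ 2.03233308,  0.35967066, -2.03240954]), 'force': array([ 0.10881867, -1.39232703,  0.14325785]), 'wrist_torque': array([-0.01304506,  0.00182274,  0.04047947]), 'width': 0.08539086734566254}
top jar [([0.415, -0.232, 0.02], 0.84), ([0.477, -0.435, 0.027], 0.76)]
top mat [([0.616, -0.238, -0.002], 0.64)]
top case []
top spare_jar [([0.787, 0.013, 0.001], 0.68)]
top foot_a [([0.391, -0.003, -0.003], 0.66), ([0.464, 0.01, 0.002], 0.66)]
top spool [([0.524, 0.506, 0.001], 0.9), ([0.393, -0.006, -0.001], 0.65), ([0.464, 0.008, 0.003], 0.21)]
top screwdriver []
top tin [([0.616, -0.488, 0.004], 0.77)]
top lid_handle [([0.504, 0.222, 0.072], 0.7), ([0.525, 0.504, 0.001], 0.18)]
top lid_hinge [([0.722, 0.173, 0.069], 0.57)]
side jar [([0.413, -0.234, 0.025], 0.67), ([0.471, -0.432, 0.024], 0.63), ([0.314, -0.27, 0.021], 0.62)]
side mat [([0.614, -0.241, -0.0], 0.56)]
side case [([0.632, 0.192, -0.002], 0.58)]
side spare_jar [([0.786, 0.018, -0.0], 0.94)]
side foot_a [([0.62, -0.485, -0.003], 0.54), ([0.391, -0.005, -0.002], 0.5), ([0.468, 0.005, -0.002], 0.42)]
side spool [([0.53, 0.506, 0.001], 0.97)]
side screwdriver [([0.424, -0.501, -0.004], 0.63)]
side tin [([0.621, -0.481, -0.001], 0.75), ([0.504, 0.222, 0.075], 0.73)]
side lid_handle [([0.506, 0.222, 0.072], 0.57)]
side lid_hinge [([0.72, 0.167, 0.068], 0.97)]
```

View pics/top0.png

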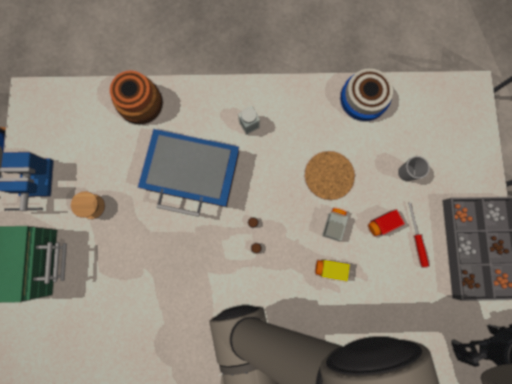

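View pics/side0.png

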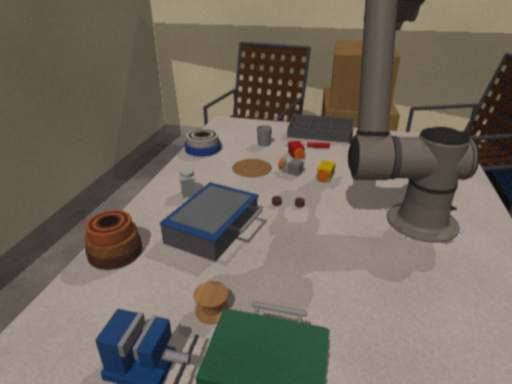

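Run:
```python
from h import *
d=cap('top')
for p in [(.415,-.232,.02),(.477,-.435,.027),(.314,-.27,.021)]: print(proj(d,p))
u,v=proj(d,(.415,-.232,.02))[0];u,v=int(u),int(v)
print(u,v)
c=d['frame'][max(0,v-60):v+60,max(0,u-60):u+60]
cv2.imwrite('pics/crop0.png',cv2.cvtColor(cv2.resize(c,None,fx=5,fy=5,interpolation=cv2.INTER_CUBIC),cv2.COLOR_RGB2BGR))
```

```text
[[331.75913021 238.54094692]]
[[397.83563419 216.81476712]]
[[346.30166131 272.43109467]]
331 238
```

View pics/crop0.png

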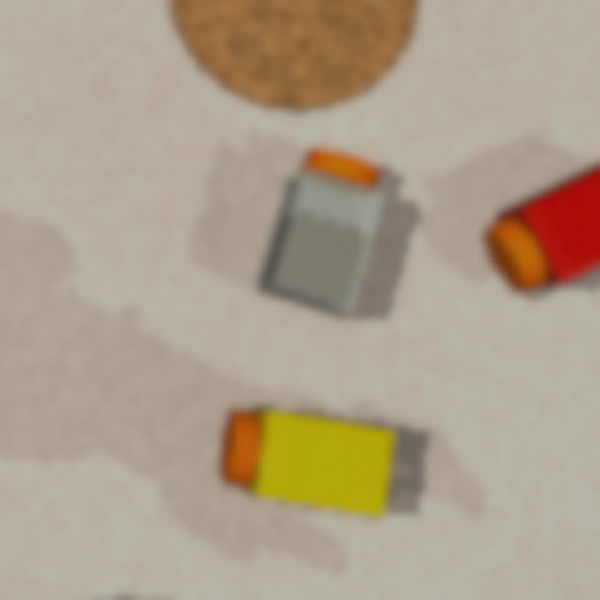

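Candidates in the top picture are the glass jar with the orange cap, lying at (335,225), the yellow look-alike at (333,270), the red look-alike at (386,222), and the upright spare jar with the grey cap at (249,119). The crop shows clear glass, a fill level and an orange cap pointing away, so I choose the jar at (335,225). Next I measure its pose.

```bash
cat > model.py <<'E'
from h import *
def jarpts(x,y,yaw,z=.026):
    a=np.array([np.cos(yaw),np.sin(yaw),0]);b=np.array([-np.sin(yaw),np.cos(yaw),0]);k=np.array([0,0,1.])
    o=np.array([x,y,z]);P=[]
    for s in (0,.076):
        for i,j in ((-1,-1),(1,-1),(1,1),(-1,1)): P.append(o+a*s+b*i*.026+k*j*.026)
    C=[o+a*s+.023*(b*np.cos(t)+k*np.sin(t)) for s in (.076,.092) for t in np.linspace(0,6.28,16)]
    return np.array(P),np.array(C)
def draw(d,x,y,yaw,f,r=50,fx=6):
    P,C=jarpts(x,y,yaw);p=proj(d,P);c=proj(d,C);m=p.mean(0).astype(int)
    u0,v0=max(0,m[0]-r),max(0,m[1]-r)
    im=cv2.resize(d['frame'][v0:v0+2*r,u0:u0+2*r],None,fx=fx,fy=fx,interpolation=cv2.INTER_CUBIC)
    q=lambda a:tuple(int(round(w)) for w in ((a-[u0,v0]+.5)*fx))
    for i in range(4):
        for a,b in((i,(i+1)%4),(i+4,(i+1)%4+4),(i,i+4)): cv2.line(im,q(p[a]),q(p[b]),(0,255,0),1)
    for k in c: cv2.circle(im,q(k),2,(0,0,255),-1)
    cv2.imwrite('pics/'+f,cv2.cvtColor(im,cv2.COLOR_RGB2BGR))
E
python3 - <<'E'
from model import *
d=cap('top')
for uv in [(300,180),(383,190),(350,313),(265,290)]:
    print(ray(d,(271.+uv[0]/5-.4,178+uv[1]/5-.4),.052))
d2=cap('side')
for n,dd in(('t',d),('s',d2)): draw(dd,.414,-.233,np.radians(-14),f'fit_{n}.png',r=50 if n=='t' else 30)
E
```

```text
[ 0.48767136 -0.22525572  0.052     ]
[ 0.48090255 -0.27430679  0.052     ]
[ 0.40879853 -0.2506471   0.052     ]
[ 0.4230523  -0.20131093  0.052     ]
```

View pics/fit_t.png

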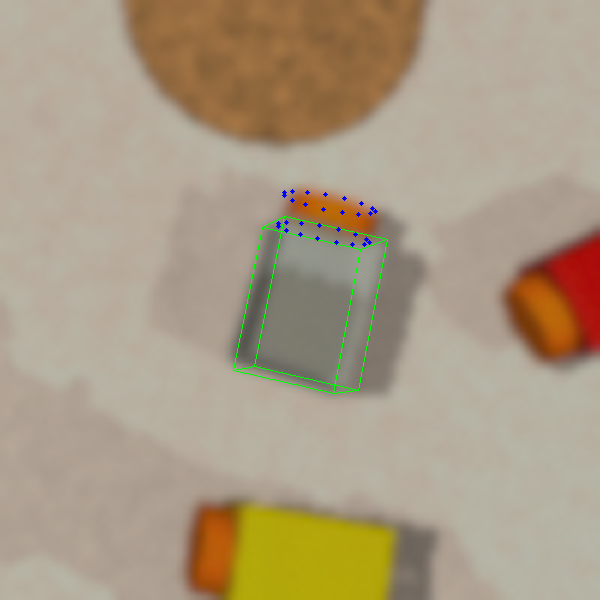

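View pics/fit_s.png

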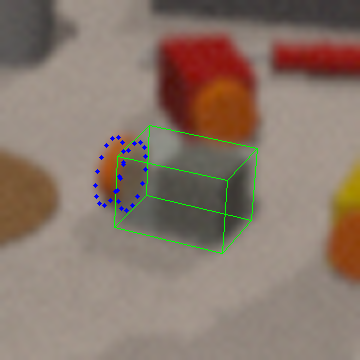

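```bash
cat > go.py <<'E'
from h import *
from scipy.spatial.transform import Rotation as R
import json
def log():
    s=ctrl.sense()
    with open('log.jsonl','a') as f: f.write(json.dumps([s['q'].tolist(),s['eef_pos'].tolist(),s['tcp_rot'].tolist()])+'\n')
    return s
def frame(app,y):
    app=np.array(app,float);app/=np.linalg.norm(app);y=np.array(y,float);y-=app*(y@app);y/=np.linalg.norm(y)
    return R.from_matrix(np.column_stack([app,y,np.cross(app,y)]))
def delta(s,tcp,Rt):
    """cm shift and deg rotvec from state to target; picks the nearer half turn"""
    Rc=R.from_rotvec(s['tcp_rot'])
    c=[(Rt*R.from_rotvec([k,0,0]))*Rc.inv() for k in(0,np.pi)]
    for r in sorted(c,key=lambda r:r.magnitude()):
        print('shift',np.round((np.array(tcp)-s['eef_pos'])*100,2),'turn',np.round(np.degrees(r.as_rotvec()),1))
def show(s):
    M=R.from_rotvec(s['tcp_rot']).as_matrix()
    print('t',round(s['time_s'],2),'tcp',s['eef_pos'].round(4),'app',M[:,0].round(3),'y',M[:,1].round(3),'q',s['q'].round(3),'F',s['force'].round(1),'w',round(s['width'],4))
E
python3 -c "
from go import *
s=log();show(s)
a=np.radians(-14.5);ax=np.array([np.cos(a),np.sin(a),0]);b=[-np.sin(a),np.cos(a),0]
delta(s,[.44,-.25,.22],frame([0,0,-1],b))
"
python3 -m inch '[[[3,2,1,0,0,0,-1],[7,5,2,0,0,0,-1],[12,9,2,0,0,0,-1],[16,13,2,0,0,0,-1],[20,17,2,0,0,0,-1]]]' 60
python3 -c "
from go import *
s=log();show(s)"
```

```text
t 1.25 tcp [ 0.1795 -0.4934  0.2313] app [ 0. -0. -1.] y [ 0.342 -0.94   0.   ] q [-1.368  0.342  1.524 -0.     1.275 -0.146] F [ 0.9 -0.  -0.4] w 0.0853
shift [26.05 24.34 -1.13] turn [  0.   -0.  -34.5]
shift [26.05 24.34 -1.13] turn [  0.    0.  145.5]
time_s: 1.75
eef_pos: [0.3608, -0.3417, 0.2515]
tcp_rot: [2.032, 0.357, -2.031]
force: [0.2, -0.5, -0.7]
width: 0.0857
t 1.75 tcp [ 0.3608 -0.3417  0.2515] app [ 0. -0. -1.] y [ 0.341 -0.94   0.001] q [-0.913  0.274  1.564  0.     1.302  0.31 ] F [ 0.2 -0.5 -0.7] w 0.0857
```

```bash
python3 -m inch '[[[3,3,0,0,0,-8,-1],[6,7,0,0,0,-16,-1],[8,9,1,0,0,-24,-1],[8,9,2,0,0,-32,-1],[8,9,2,0,0,-34.5,-1]]]' 60
python3 -c "
from go import *
s=log();show(s)
d=cap('wrist','w1.png')
from model import *
print([(np.round(r['location'],3).tolist(),round(r['confidence'],2)) for r in cams.landmark_of('jar','wrist')])
draw(d,.413,-.233,np.radians(-14.5),'w1f.png',r=190,fx=1.5)
from scipy.optimize import least_squares
L=[json.loads(l) for l in open('log.jsonl')]
# r,z data
for l in L: print(np.round(l[0],3),round(np.hypot(*l[1][:2]),4),round(l[1][2],4))
"
```

```text
time_s: 2.25
eef_pos: [0.442, -0.2509, 0.2728]
tcp_rot: [-2.088, 0.27, 2.084]
force: [-0.0, -0.1, 0.4]
width: 0.0849
t 2.25 tcp [ 0.442  -0.2509  0.2728] app [ 0.002 -0.002 -1.   ] y [-0.253 -0.967  0.002] q [-0.667  0.279  1.498 -0.     1.362  1.16 ] F [-0.  -0.1  0.4] w 0.0849
[([0.312, -0.271, 0.025], 0.71), ([0.418, -0.231, 0.025], 0.57)]
[-1.368  0.342  1.524 -0.     1.275 -0.146] 0.525 0.2313
[-0.913  0.274  1.564  0.     1.302  0.31 ] 0.4969 0.2515
[-0.667  0.279  1.498 -0.     1.362  1.16 ] 0.5083 0.2728
```

View pics/w1f.png

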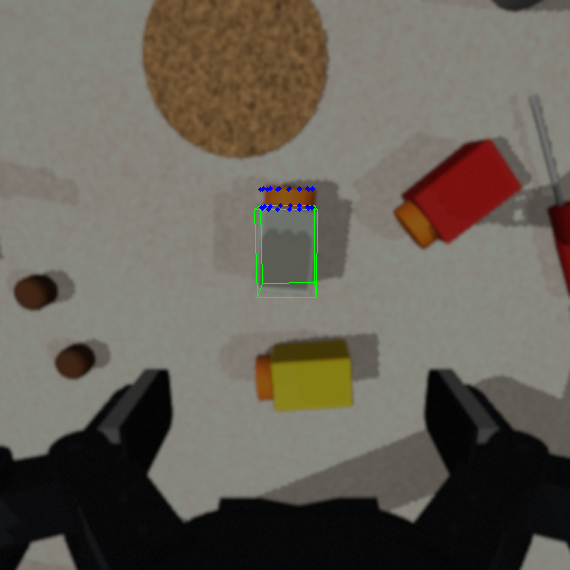

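```bash
python3 -c "
from go import *
L=[json.loads(l) for l in open('log.jsonl')]
A=[];B=[]
for q,p,_ in L:
    s2,c2,s3,c3=np.sin(q[1]),np.cos(q[1]),np.sin(q[1]+q[2]),np.cos(q[1]+q[2])
    A+=[[1,0,s2,s3],[0,1,c2,c3]];B+=[np.hypot(*p[:2]),p[2]]
x,res,rk,sv=np.linalg.lstsq(np.array(A),np.array(B),rcond=None);print(x,res,sv)
"
```

```text
[ 0.00480643 -0.08678211  0.45630953  0.38395833] [6.78836458e-06] [2.47476253 2.42322805 0.04569143 0.03779604]
```

```bash
python3 -m inch '[[[0,0,0,2,7.7,0,-1],[0,0,0,4,15.5,0,-1],[0,0,0,6,23.2,0,-1],[0,0,0,6,23.2,0,-1]]]' 60
python3 -c "
from go import *
s=log();show(s)
from scipy.optimize import least_squares
L=[json.loads(l) for l in open('log.jsonl')]
def fk(x,q):
    a,d,L2,L3,w,e=x
    Rz=lambda t:R.from_rotvec([0,0,t]).as_matrix();Ry=lambda t:R.from_rotvec([0,t,0]).as_matrix()
    M=Rz(q[0]);p=M@[a,0,d];M=M@Ry(q[1]);p=p+M@[0,0,L2];M=M@Ry(q[2]);p=p+M@[e,0,L3];M=M@Rz(q[3])@Ry(q[4]);p=p+M@[0,0,w]
    return p,M@Rz(q[5])
f=lambda x:np.concatenate([fk(x,l[0])[0]-l[1] for l in L]+[(np.array(x)-[0,.3,.45,.38,.3,0])*1e-3])
r=least_squares(f,[0,.3,.45,.38,.3,0]);print(r.x.round(4),abs(r.fun[:-6]).max())
for l in L: print(fk(r.x,l[0])[1][:,2].round(2),R.from_rotvec(l[2]).as_matrix()[:,0].round(2))
"
```

```text
time_s: 2.75
eef_pos: [0.442, -0.2517, 0.2676]
tcp_rot: [-1.584, 0.197, 2.457]
force: [0.2, -0.4, -1.1]
width: 0.0853
t 2.75 tcp [ 0.442  -0.2517  0.2676] app [-0.399  0.104 -0.911] y [-0.248 -0.969 -0.002] q [-0.585  0.543  1.179 -0.139  1.823  1.229] F [ 0.2 -0.4 -1.1] w 0.0853
[ 0.2226 -0.1501 -0.0837  0.2146 -0.1638 -0.3831] 0.0764434291809749
[ 0. -0. -1.] [ 0. -0. -1.]
[ 0. -0. -1.] [ 0. -0. -1.]
[ 0. -0. -1.] [ 0. -0. -1.]
[-0.4   0.1  -0.91] [-0.4   0.1  -0.91]
```

```bash
cat > kin.py <<'E'
from go import *
from scipy.optimize import least_squares
Rz=lambda t:R.from_rotvec([0,0,t]).as_matrix();Ry=lambda t:R.from_rotvec([0,t,0]).as_matrix()
def fk(x,q):
    d,L2,L3,w,e,b=x
    M=Rz(q[0]);p=M@[0,b,d];M=M@Ry(q[1]);p=p+M@[0,0,L2];M=M@Ry(q[2]);p=p+M@[e,0,L3];M=M@Rz(q[3])@Ry(q[4]);p=p+M@[0,0,w]
    return p,M@Rz(q[5])
x0=np.array([.3,.45,.38,.3,0,.076])
def fit():
    L=[json.loads(l) for l in open('log.jsonl')]
    f=lambda x:np.concatenate([fk(x,l[0])[0]-l[1] for l in L]+[(np.array(x)-x0)*1e-3])
    r=least_squares(f,x0);return r.x,abs(r.fun[:-6]).max()
lo=np.array([-2.53,-.77,.04,-1,.28,-3.11]);hi=np.array([2.53,2.02,2.7,4.14,2.66,3.11])
def ik(x,tcp,Rt,n=40,seed0=None):
    # returns solutions within limits; tool x (approach)=wrist z; roll offset fitted from log
    l=json.loads(open('log.jsonl').readlines()[-1])
    off=fk(x,l[0])[1].T@R.from_rotvec(l[2]).as_matrix()
    Mt=Rt.as_matrix();rng=np.random.default_rng(0);S=[]
    def f(q):
        p,M=fk(x,q);return np.concatenate([(p-tcp)*5,R.from_matrix((M@off)@Mt.T).as_rotvec()])
    for i in range(n):
        q0=np.array(l[0]) if i==0 else rng.uniform(lo,hi)
        r=least_squares(f,np.clip(q0,lo+1e-3,hi-1e-3),bounds=(lo,hi))
        if r.cost<1e-6 and not any(abs(r.x-s).max()<.05 for s in S): S.append(r.x)
    return S
E
python3 -c "
from kin import *
x,e=fit();print(x.round(4),e)
a=np.radians(-14.5);A=np.array([np.cos(a),np.sin(a),0]);b=np.array([-np.sin(a),np.cos(a),0]);Z=np.array([0,0,1.])
mat=np.array([.615,-.239,0])
for t in (15,25,35,45):
    c,s=np.cos(np.radians(t)),np.sin(np.radians(t))
    ai=-Z*c-A*s; af=A*c-Z*s
    gi=np.array([.416,-.233,.026])+A*.055; gf=mat+Z*.058
    for nm,g,ap in(('init',gi,ai),('fin',gf,af)):
      print(t,nm,[q.round(2).tolist() for q in ik(x,g+.019*ap,frame(ap,-b),15)])
"
```

```text
[0.2229 0.5062 0.3796 0.3135 0.0465 0.0764] 5.936112577042962e-07
15 init [[-0.58, 0.75, 1.54, -0.09, 1.11, 1.29]]
15 fin [[-0.66, 0.96, 2.17, 2.73, 1.3, -1.57]]
25 init [[-0.56, 0.84, 1.39, -0.13, 1.33, 1.32]]
25 fin [[-0.64, 0.83, 2.15, 2.71, 0.99, -1.5]]
35 init [[-0.54, 0.94, 1.25, -0.16, 1.55, 1.34]]
35 fin [[-0.62, 0.73, 2.09, 2.64, 0.66, -1.38]]
45 init [[-0.52, 1.04, 1.1, -0.19, 1.76, 1.34]]
45 fin [[-0.59, 0.66, 1.99, 2.4, 0.36, -1.1]]
```

```bash
python3 -c "
from kin import *
x,e=fit()
a=np.radians(-14.5);A=np.array([np.cos(a),np.sin(a),0]);b=np.array([-np.sin(a),np.cos(a),0]);Z=np.array([0,0,1.])
mat=np.array([.615,-.239,0])
for t in (25,40,50,60):
    c,s=np.cos(np.radians(t)),np.sin(np.radians(t))
    ai=-Z*c-A*s
    gi=np.array([.416,-.233,.026])+A*.055; gf=mat+Z*.058
    print(t,'init',[q.round(2).tolist() for q in ik(x,gi+.019*ai,frame(ai,-b),8)])
    for yaw in (-50,-25,0,25,50):
      Y=R.from_rotvec([0,0,np.radians(yaw)]);af=Y.apply(A*c-Z*s)
      print(t,yaw,[q.round(2).tolist() for q in ik(x,gf+.019*af,frame(af,Y.apply(-b)),8)])
"
```

```text
25 init [[-0.56, 0.84, 1.39, -0.13, 1.33, 1.32]]
25 -50 []
25 -25 [[-0.35, 0.83, 2.1, 3.52, 0.94, -1.66]]
25 0 [[-0.64, 0.83, 2.15, 2.71, 0.99, -1.5]]
25 25 [[-0.85, 0.85, 1.99, 1.95, 1.0, -1.26]]
25 50 [[-0.92, 0.91, 1.69, 1.36, 1.18, -0.99]]
40 init [[-0.53, 0.99, 1.17, -0.18, 1.66, 1.34]]
40 -50 []
40 -25 [[-0.38, 0.7, 2.0, 3.68, 0.47, -1.86]]
40 0 [[-0.61, 0.69, 2.04, 2.56, 0.5, -1.28]]
40 25 [[-0.78, 0.72, 1.92, 1.69, 0.68, -0.9]]
40 50 [[-0.84, 0.8, 1.67, 1.16, 0.98, -0.74]]
50 init [[-0.52, 1.09, 1.03, -0.21, 1.86, 1.34]]
50 -50 []
50 -25 []
50 0 []
50 25 [[-0.72, 0.68, 1.84, 1.32, 0.55, -0.48]]
50 50 [[-0.78, 0.75, 1.63, 0.96, 0.89, -0.51]]
60 init [[-0.51, 1.2, 0.9, -0.25, 2.06, 1.32]]
60 -50 [[-0.33, 0.69, 1.67, -0.78, 0.54, 3.0]]
60 -25 []
60 0 []
60 25 [[-0.66, 0.66, 1.73, 0.82, 0.53, 0.05]]
60 50 [[-0.71, 0.73, 1.58, 0.71, 0.84, -0.24]]
```

```bash
cat > tgt.py <<'E'
from kin import *
a=np.radians(-14.5);A=np.array([np.cos(a),np.sin(a),0]);b=np.array([-np.sin(a),np.cos(a),0]);Z=np.array([0,0,1.])
c,s_=np.cos(np.radians(40)),np.sin(np.radians(40))
ai=-Z*c-A*s_
gi=np.array([.416,-.233,.026])+A*.055
Ri=frame(ai,-b);Ti=gi+.019*ai
E
python3 -c "
from tgt import *
s=log();show(s);print(Ti)
delta(s,Ti+[0,0,.08],Ri);delta(s,Ti,Ri)"
```

```text
t 2.75 tcp [ 0.442  -0.2517  0.2676] app [-0.399  0.104 -0.911] y [-0.248 -0.969 -0.002] q [-0.585  0.543  1.179 -0.139  1.823  1.229] F [ 0.2 -0.4 -1.1] w 0.0853
[ 0.45742417 -0.24371302  0.01144516]
shift [  1.54   0.8  -17.62] turn [ 3.8 15.2 -0.1]
shift [  1.54   0.8  -17.62] turn [ 92.7 -24.  152.2]
shift [  1.54   0.8  -25.62] turn [ 3.8 15.2 -0.1]
shift [  1.54   0.8  -25.62] turn [ 92.7 -24.  152.2]
```

```bash
python3 -m inch '[[[0.5,0.3,-4,2,7.6,0,-1],[1,0.6,-8,3.8,15.2,0,-1],[1.5,0.8,-12,3.8,15.2,0,-1],[1.5,0.8,-15,3.8,15.2,0,-1],[1.5,0.8,-17,3.8,15.2,0,-1]]]' 60
python3 -c "
from tgt import *
s=log();show(s);d=cap('wrist','w2.png')
delta(s,Ti,Ri);print(fit()[1])"
```

```text
time_s: 3.25
eef_pos: [0.4561, -0.2433, 0.0952]
tcp_rot: [-1.229, 0.151, 2.637]
force: [-1.0, -0.2, 0.5]
width: 0.0855
t 3.25 tcp [ 0.4561 -0.2433  0.0952] app [-0.623  0.162 -0.766] y [-0.248 -0.969 -0.003] q [-0.531  0.881  1.148 -0.181  1.789  1.312] F [-1.  -0.2  0.5] w 0.0855
shift [ 0.13 -0.04 -8.38] turn [-0.2  0.  -0.1]
shift [ 0.13 -0.04 -8.38] turn [111.9 -29.  137.7]
2.1216807030710605e-07
```

View pics/w2.png

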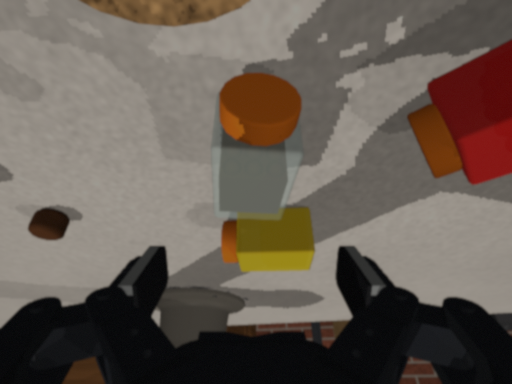

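```bash
python3 -m inch '[[[0.1,0,-3,0,0,0,-1],[0.1,0,-6,0,0,0,-1],[0.1,0,-7.5,0,0,0,-1],[0.1,0,-8.3,0,0,0,-1],[0.1,0,-8.3,0,0,0,-1]]]' 60
python3 -c "
from tgt import *
s=log();show(s);d=cap('wrist','w3.png');delta(s,Ti,Ri)
print(-cv2.Rodrigues(np.array(d['rvec']))[0].T@d['tvec'])"
```

```text
time_s: 3.8
eef_pos: [0.4562, -0.2431, 0.0106]
tcp_rot: [-1.226, 0.149, 2.637]
force: [-0.1, -0.1, 0.8]
width: 0.0851
t 3.8 tcp [ 0.4562 -0.2431  0.0106] app [-0.624  0.163 -0.764] y [-0.249 -0.969 -0.004] q [-0.531  0.988  1.177 -0.177  1.657  1.337] F [-0.1 -0.1  0.8] w 0.0851
shift [ 0.12 -0.06  0.09] turn [-0.3 -0.1 -0.1]
shift [ 0.12 -0.06  0.09] turn [112.  -29.1 137.6]
[ 0.59905336 -0.28005362  0.07392068]
```

View pics/w3.png

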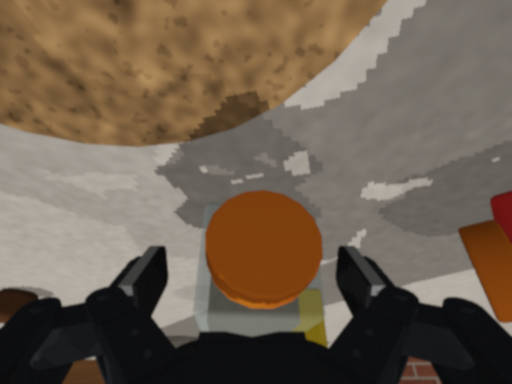

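The picture shows the cap at (263,248), between the fingers at about (150,275) and (355,275). Nothing is touching yet, so I close.

```bash
python3 -m inch '[[[0,0,0,0,0,0,1],[0,0,0,0,0,0,1],[0,0,0,0,0,0,1],[0,0,0,0,0,0,1],[0,0,0,0,0,0,1]]]' 60
python3 -c "
from tgt import *
s=log();show(s)"
```

```text
time_s: 4.35
eef_pos: [0.4574, -0.2438, 0.0128]
tcp_rot: [-1.231, 0.152, 2.636]
force: [1.5, -1.6, 6.4]
width: 0.0519
t 4.35 tcp [ 0.4574 -0.2438  0.0128] app [-0.622  0.161 -0.767] y [-0.248 -0.969 -0.003] q [-0.531  0.985  1.175 -0.177  1.659  1.337] F [ 1.5 -1.6  6.4] w 0.0519
```

```bash
python3 -m inch '[[[0,0,1.5,0,0,0,1],[0,0,4.5,0,0,0,1],[0,0,8,0,0,0,1],[0,0,12,0,0,0,1],[0,0,14,0,0,0,1]]]' 60
cat >> tgt.py <<'E'
mat=np.array([.615,-.2395,0])
G=R.from_rotvec([-1.231,.152,2.636])  # orientation at grip
Rf=R.from_rotvec([0,0,np.radians(40)])*R.from_rotvec(-b*np.pi/2)*G
af=Rf.as_matrix()[:,0]
# base origin seen from tool at grip
o_t=G.inv().apply(np.array([.416,-.233,.026])-np.array([.4574,-.2438,.0128]))
Tf=mat+[0,0,.003]-Rf.apply(o_t)
E
python3 -c "
from tgt import *
s=log();show(s);x,e=fit()
print(Tf,af)
qf=ik(x,Tf+[0,0,.10],Rf,10);print(qf);q0=s['q']
off=fk(x,q0)[1].T@R.from_rotvec(s['tcp_rot']).as_matrix()
Rc=R.from_rotvec(s['tcp_rot'])
N=20
for k in range(0,N+1):
    q=q0+(qf[0]-q0)*k/N;p,M=fk(x,q);Rt=R.from_matrix(M@off)
    ja=Rt.apply(G.inv().apply(A));base=p+Rt.apply(o_t)
    print(k,((p-s['eef_pos'])*100).round(1),np.degrees((Rt*Rc.inv()).as_rotvec()).round(1),'z',p[2].round(3),base.round(2),ja.round(2))
"
```

```text
time_s: 4.85
eef_pos: [0.4583, -0.2442, 0.1569]
tcp_rot: [-1.238, 0.155, 2.634]
force: [0.2, 0.0, -2.9]
width: 0.0515
t 4.85 tcp [ 0.4583 -0.2442  0.1569] app [-0.618  0.159 -0.77 ] y [-0.248 -0.969 -0.001] q [-0.531  0.817  1.095 -0.186  1.897  1.292] F [ 0.2  0.  -2.9] w 0.0515
[ 0.62695298 -0.23389872  0.04578542] [ 0.69165992  0.33050574 -0.64216237]
[array([-0.83292817,  0.59305611,  1.73912421,  1.16827881,  0.92374454,
       -0.52066591])]
0 [0. 0. 0.] [-0.  0.  0.] z 0.157 [ 0.42 -0.23  0.17] [ 0.97 -0.25  0.01]
1 [ 0.5  1.  -1.1] [ 5.5 -4.2  2.3] z 0.146 [ 0.42 -0.23  0.16] [ 0.98 -0.21  0.05]
2 [ 1.1  2.1 -2.1] [10.6 -8.8  4.4] z 0.136 [ 0.43 -0.22  0.14] [ 0.98 -0.19  0.11]
3 [ 1.8  3.2 -2.9] [ 15.3 -13.5   6.5] z 0.128 [ 0.43 -0.21  0.13] [ 0.97 -0.16  0.18]
4 [ 2.6  4.3 -3.6] [ 19.5 -18.5   8.5] z 0.121 [ 0.44 -0.2   0.12] [ 0.96 -0.15  0.25]
5 [ 3.5  5.3 -4.1] [ 23.1 -23.7  10.4] z 0.116 [ 0.45 -0.19  0.11] [ 0.93 -0.14  0.33]
6 [ 4.5  6.2 -4.4] [ 26.2 -29.1  12.2] z 0.113 [ 0.46 -0.18  0.11] [ 0.9  -0.14  0.41]
7 [ 5.6  7.  -4.7] [ 28.8 -34.5  13.9] z 0.11 [ 0.47 -0.1
[... 461 characters left out ...]
.81]
13 [12.5  8.3 -3.7] [ 31.1 -66.9  23.1] z 0.12 [ 0.55 -0.16  0.09] [ 0.47 -0.18  0.86]
14 [13.6  7.8 -3.3] [ 29.3 -71.6  24.5] z 0.124 [ 0.57 -0.17  0.09] [ 0.39 -0.18  0.9 ]
15 [14.5  7.2 -2.9] [ 27.  -76.   25.8] z 0.128 [ 0.58 -0.17  0.09] [ 0.32 -0.17  0.93]
16 [15.3  6.3 -2.4] [ 24.1 -80.   27. ] z 0.132 [ 0.59 -0.18  0.09] [ 0.24 -0.15  0.96]
17 [16.   5.2 -2. ] [ 20.8 -83.6  28.2] z 0.136 [ 0.6  -0.19  0.1 ] [ 0.17 -0.12  0.98]
18 [16.5  4.  -1.7] [ 17.1 -86.5  29.3] z 0.14 [ 0.61 -0.21  0.1 ] [ 0.1  -0.09  0.99]
19 [16.8  2.6 -1.4] [ 13.1 -89.   30.4] z 0.143 [ 0.61 -0.22  0.1 ] [ 0.05 -0.05  1.  ]
20 [16.9  1.  -1.1] [  8.8 -90.8  31.4] z 0.146 [ 0.62 -0.24  0.1 ] [-0.  0.  1.]
```

```bash
python3 - <<'E'
from tgt import *
s=ctrl.sense();x,e=fit();q0=s['q'];qf=ik(x,Tf+[0,0,.10],Rf,3)[0]
off=fk(x,q0)[1].T@R.from_rotvec(s['tcp_rot']).as_matrix()
P=[]
for k in range(21):
    p,M=fk(x,q0+(qf-q0)*k/20);P.append([p.tolist(),R.from_matrix(M@off).as_rotvec().tolist()])
json.dump(P,open('plan.json','w'))
E
cat > nxt.py <<'E'
import sys
from tgt import *
P=json.load(open('plan.json'));s=log();show(s);Rc=R.from_rotvec(s['tcp_rot'])
for k in map(int,sys.argv[1:]):
    p,r=P[k];print(k,((np.array(p)-s['eef_pos'])*100).round(1),np.degrees((R.from_rotvec(r)*Rc.inv()).as_rotvec()).round(1))
E
python3 -m inch '[[[0.5,1,-1.1,5.5,-4.2,2.3,1],[1.1,2.1,-2.1,10.6,-8.8,4.4,1],[1.8,3.2,-2.9,15.3,-13.5,6.5,1],[2.6,4.3,-3.6,19.5,-18.5,8.5,1],[3.5,5.3,-4.1,23.1,-23.7,10.4,1]]]' 60
python3 nxt.py 5 6 7 8 9 10
```

```text
time_s: 5.35
eef_pos: [0.4936, -0.1908, 0.1165]
tcp_rot: [-1.662, -0.556, 2.307]
force: [-0.5, 0.1, -3.1]
width: 0.0518
t 5.35 tcp [ 0.4936 -0.1908  0.1165] app [-0.322  0.41  -0.854] y [ 0.024 -0.898 -0.44 ] q [-0.606  0.759  1.259  0.154  1.651  0.835] F [-0.5  0.1 -3.1] w 0.0518
5 [-0.  -0.1 -0. ] [-0.1  0.2 -0.1]
6 [ 1.   0.8 -0.4] [ 3.2 -5.1  1.3]
7 [ 2.1  1.6 -0.6] [  6.  -10.6   2.5]
8 [ 3.2  2.3 -0.7] [  8.2 -16.2   3.5]
9 [ 4.4  2.8 -0.7] [  9.9 -21.8   4.3]
10 [ 5.5  3.1 -0.5] [ 11.  -27.3   5. ]
```

```bash
python3 -m inch '[[[1,0.8,-0.4,3.2,-5.1,1.3,1],[2.1,1.6,-0.6,6,-10.6,2.5,1],[3.2,2.3,-0.7,8.2,-16.2,3.5,1],[4.4,2.8,-0.7,9.9,-21.8,4.3,1],[5.5,3.1,-0.5,11,-27.3,5,1]]]' 60
python3 nxt.py 10 11 12 13 14 15
```

```text
time_s: 5.85
eef_pos: [0.5489, -0.1597, 0.1121]
tcp_rot: [-2.131, -0.929, 1.828]
force: [-0.1, -0.1, -2.7]
width: 0.0518
t 5.85 tcp [ 0.5489 -0.1597  0.1121] app [ 0.047  0.562 -0.826] y [ 0.336 -0.787 -0.517] q [-0.683  0.703  1.418  0.491  1.41   0.382] F [-0.1 -0.1 -2.7] w 0.0518
10 [ 0.   0.  -0.1] [ 0.   0.2 -0.1]
11 [1.2 0.2 0.1] [ 0.8 -5.3  0. ]
12 [2.4 0.1 0.4] [  1.1 -10.7  -0.1]
13 [ 3.5 -0.1  0.8] [  0.8 -15.9  -0.4]
14 [ 4.5 -0.6  1.2] [  0.1 -20.9  -1. ]
15 [ 5.5 -1.3  1.6] [ -1.2 -25.6  -1.7]
```

```bash
python3 -m inch '[[[1.2,0.2,0.1,0.8,-5.3,0,1],[2.4,0.1,0.4,1.1,-10.7,-0.1,1],[3.5,-0.1,0.8,0.8,-15.9,-0.4,1],[4.5,-0.6,1.2,0.1,-20.9,-1,1],[5.5,-1.3,1.6,-1.2,-25.6,-1.7,1]]]' 60
python3 nxt.py 16 17 18 19 20
```

```text
time_s: 6.35
eef_pos: [0.6038, -0.1728, 0.1289]
tcp_rot: [-2.612, -0.957, 1.37]
force: [-0.2, 0.2, -2.7]
width: 0.0519
t 6.35 tcp [ 0.6038 -0.1728  0.1289] app [ 0.419  0.538 -0.731] y [ 0.502 -0.809 -0.307] q [-0.757  0.648  1.579  0.832  1.165 -0.071] F [-0.2  0.2 -2.7] w 0.0519
16 [ 0.8 -0.9  0.4] [-1.4 -4.2 -1.2]
17 [ 1.4 -1.9  0.8] [-3.3 -8.2 -2.6]
18 [ 1.9 -3.2  1.1] [ -5.5 -11.8  -4.2]
19 [ 2.2 -4.6  1.4] [ -8.  -14.9  -5.9]
20 [ 2.3 -6.1  1.7] [-10.9 -17.6  -7.7]
```

```bash
python3 -m inch '[[[0.8,-0.9,0.4,-1.4,-4.2,-1.2,1],[1.4,-1.9,0.8,-3.3,-8.2,-2.6,1],[1.9,-3.2,1.1,-5.5,-11.8,-4.2,1],[2.2,-4.6,1.4,-8,-14.9,-5.9,1],[2.3,-6.1,1.7,-10.9,-17.6,-7.7,1]]]' 60
python3 -c "
from tgt import *
s=log();show(s);delta(s,Tf,Rf)
for n in('side','wrist','top'):
  d=cap(n,n+'4.png')
  print(n,[(np.round(r['location'],3).tolist(),round(r['confidence'],2)) for r in cams.landmark_of('jar',n)],[(np.round(r['location'],3).tolist(),round(r['confidence'],2)) for r in cams.landmark_of('mat',n)])
  if n=='side':
    u,v=proj(d,[.615,-.24,.12])[0].astype(int);im=cv2.resize(d['frame'][v-50:v+50,u-60:u+60],None,fx=6,fy=6,interpolation=cv2.INTER_CUBIC);cv2.imwrite('pics/s4c.png',im[:,:,::-1])
"
```

```text
time_s: 6.85
eef_pos: [0.6267, -0.2341, 0.1466]
tcp_rot: [2.744, 0.621, -0.994]
force: [0.5, -0.3, -3.6]
width: 0.0519
t 6.85 tcp [ 0.6267 -0.2341  0.1466] app [ 0.693  0.328 -0.642] y [ 0.433 -0.902  0.006] q [-0.833  0.591  1.741  1.171  0.922 -0.526] F [ 0.5 -0.3 -3.6] w 0.0519
shift [  0.03   0.02 -10.09] turn [0.2 0.1 0. ]
shift [  0.03   0.02 -10.09] turn [-124.5  -59.2  115.4]
side [([0.475, -0.435, 0.024], 0.7), ([0.313, -0.273, 0.023], 0.57), ([0.614, -0.24, 0.099], 0.53)] [([0.612, -0.241, 0.002], 0.91)]
wrist [([0.619, -0.233, 0.1], 0.74)] []
top [([0.615, -0.239, 0.095], 0.79)] [([0.618, -0.241, -0.002], 0.94)]
```

View pics/s4c.png

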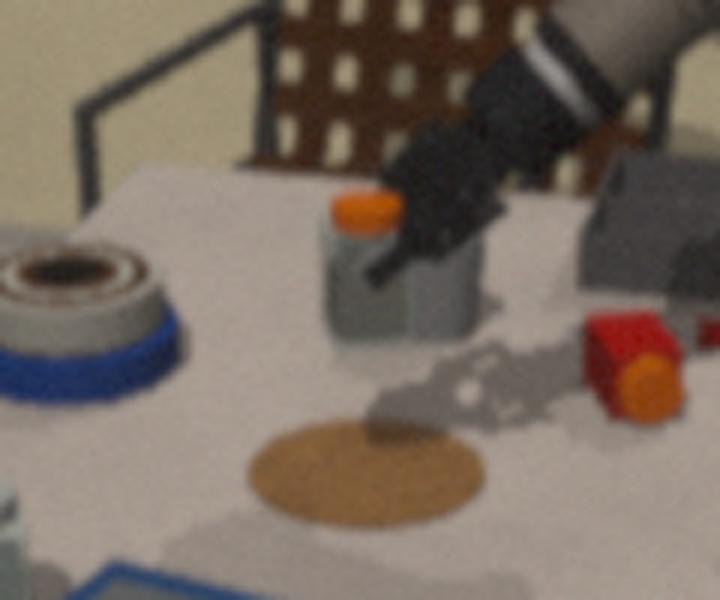

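View pics/wrist4.png

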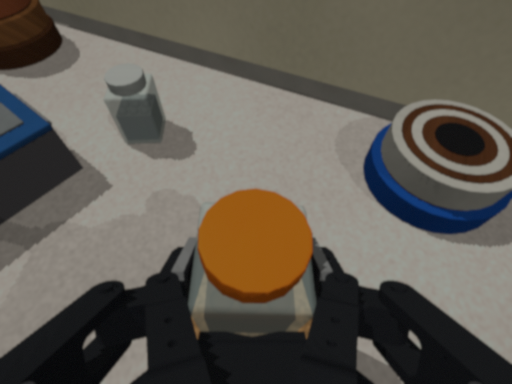

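The side crop shows the jar upright in the gripper, cap up, above the mat. The networks put its base at about (0.615,-0.239,0.097), so it is over the mat's centre. Next I lower it.

```bash
python3 -m inch '[[[0,0,-3,0.1,0,0,1],[0,0,-6,0.1,0,0,1],[0,0,-8,0.1,0,0,1],[0,0,-9,0.1,0,0,1],[0,0,-9.3,0.1,0,0,1]]]' 60
python3 -c "
from tgt import *
s=log();show(s);delta(s,Tf,Rf)"
python3 -m inch '[[[0,0,-0.2,0,0,0,1],[0,0,-0.4,0,0,0,1],[0,0,-0.5,0,0,0,1],[0,0,-0.6,0,0,0,1],[0,0,-0.6,0,0,0,1]]]' 60
python3 -c "
from tgt import *
s=log();show(s);delta(s,Tf,Rf)"
```

```text
time_s: 7.8
eef_pos: [0.627, -0.2331, 0.0519]
tcp_rot: [2.748, 0.627, -0.999]
force: [0.1, 0.1, -3.6]
width: 0.0524
t 7.8 tcp [ 0.627  -0.2331  0.0519] app [ 0.691  0.333 -0.642] y [ 0.434 -0.901 -0.001] q [-0.832  0.756  1.778  1.321  0.861 -0.763] F [ 0.1  0.1 -3.6] w 0.0524
shift [-0.   -0.08 -0.61] turn [-0.2 -0.1 -0.1]
shift [-0.   -0.08 -0.61] turn [ 124.3   59.7 -115.5]
time_s: 8.3
eef_pos: [0.628, -0.2331, 0.0501]
tcp_rot: [2.749, 0.628, -0.99]
force: [-7.9, 2.6, 13.3]
width: 0.0523
t 8.3 tcp [ 0.628  -0.2331  0.0501] app [ 0.694  0.334 -0.638] y [ 0.435 -0.9    0.002] q [-0.833  0.762  1.778  1.332  0.863 -0.778] F [-7.9  2.6 13.3] w 0.0523
shift [-0.11 -0.08 -0.43] turn [-0.1  0.3 -0.1]
shift [-0.11 -0.08 -0.43] turn [-124.7  -59.8  115.1]
```

```bash
python3 -c "
from tgt import *
s=log();show(s)
d=cap('side')
u,v=proj(d,[.615,-.24,.05])[0].astype(int);im=cv2.resize(d['frame'][v-40:v+40,u-50:u+50],None,fx=7,fy=7,interpolation=cv2.INTER_CUBIC);cv2.imwrite('pics/s5c.png',im[:,:,::-1])
print([(np.round(r['location'],3).tolist(),round(r['confidence'],2)) for r in cams.landmark_of('jar','side')])"
```

```text
t 8.3 tcp [ 0.628  -0.2331  0.0501] app [ 0.694  0.334 -0.638] y [ 0.435 -0.9    0.002] q [-0.833  0.762  1.778  1.332  0.863 -0.778] F [-7.9  2.6 13.3] w 0.0523
[([0.313, -0.27, 0.024], 0.65), ([0.613, -0.242, 0.001], 0.5)]
```

View pics/s5c.png

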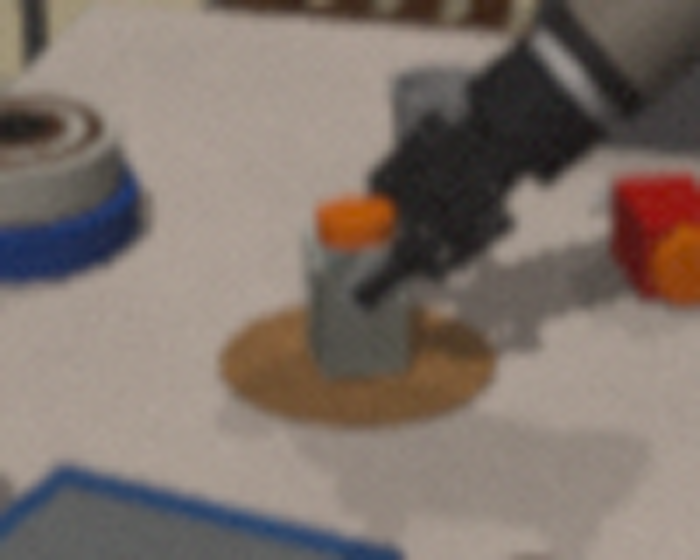

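The side crop shows the jar on the mat, with its base at about (365,370) in the crop and at most a slight lean. I relax the push and open.

```bash
python3 -m inch '[[[0,0,0,0,0,0,1],[0,0,0,0,0,0,0.2],[0,0,0,0,0,0,-0.2],[0,0,0,0,0,0,-0.6],[0,0,0,0,0,0,-1]]]' 20
python3 -c "
from tgt import *
s=log();show(s)"
python3 -m inch '[[[0,0,0,0,0,0,-1],[0,0,0,0,0,0,-1],[0,0,0,0,0,0,-1]]]'
python3 -c "
from tgt import *
s=log();show(s)
d=cap('side')
u,v=proj(d,[.615,-.24,.05])[0].astype(int);im=cv2.resize(d['frame'][v-40:v+40,u-50:u+50],None,fx=7,fy=7,interpolation=cv2.INTER_CUBIC);cv2.imwrite('pics/s6c.png',im[:,:,::-1])
print([(np.round(r['location'],3).tolist(),round(r['confidence'],2)) for r in cams.landmark_of('jar','side')])
d=cap('wrist','w6.png')"
```

```text
time_s: 8.9
eef_pos: [0.6283, -0.2332, 0.0503]
tcp_rot: [2.749, 0.628, -0.989]
force: [0.3, 0.1, -0.2]
width: 0.0785
t 8.9 tcp [ 0.6283 -0.2332  0.0503] app [ 0.695  0.334 -0.637] y [ 0.435 -0.9    0.002] q [-0.833  0.762  1.777  1.332  0.863 -0.778] F [ 0.3  0.1 -0.2] w 0.0785
time_s: 9.2
eef_pos: [0.6284, -0.2332, 0.0504]
tcp_rot: [2.749, 0.628, -0.988]
force: [-0.0, 0.5, -0.2]
width: 0.0853
t 9.2 tcp [ 0.6284 -0.2332  0.0504] app [ 0.695  0.334 -0.637] y [ 0.435 -0.9    0.002] q [-0.833  0.762  1.777  1.332  0.863 -0.778] F [-0.   0.5 -0.2] w 0.0853
[([0.616, -0.24, 0.005], 0.88), ([0.316, -0.27, 0.024], 0.82), ([0.473, -0.438, 0.024], 0.7)]
```

View pics/s6c.png

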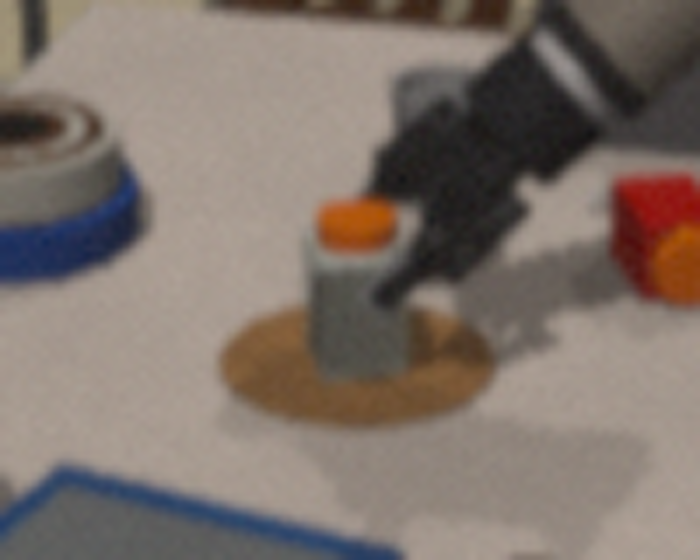

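View pics/w6.png

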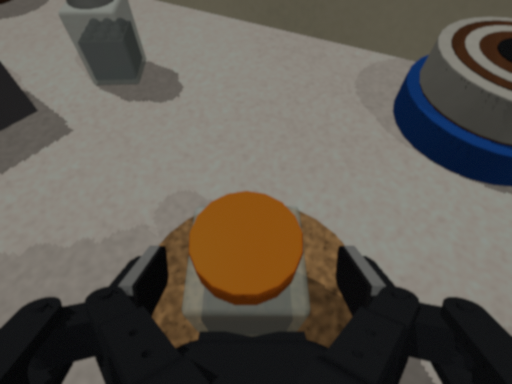

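```bash
python3 -m inch '[[[-1.4,-0.7,1.3,0,0,0,-1],[-3.5,-1.7,3.2,0,0,0,-1],[-5.6,-2.7,5.1,0,0,0,-1],[-7.6,-3.7,7,0,0,0,-1],[-9.1,-4.4,8.3,0,0,0,-1]]]'
cat > lid.py <<'E'
from kin import *
Z=np.array([0,0,1.])
H=np.array([.721,.170,.070]);ya=np.radians(-13.5)
e=np.array([np.cos(ya),np.sin(ya),0]);n=np.array([-np.sin(ya),np.cos(ya),0])
def handle(th):
    r=R.from_rotvec(n*th)   # +th about n: -e -> ? 
    return H+r.apply(-e*.225+Z*.004)
def tool(d,sgn=1):
    ap=e*np.cos(d)-Z*np.sin(d);y=sgn*(e*np.sin(d)+Z*np.cos(d))
    return frame(ap,y)
def pose(th,d,sgn=1,back=0.,along=0.):
    Rt=tool(d,sgn);return handle(th)+n*along+Rt.as_matrix()[:,0]*(.019-back),Rt
E
python3 -c "
from lid import *
s=log();show(s);x,_=fit();print(_)
print(handle(0),handle(np.radians(60)))
for n_ in('side','top'):
  d=cap(n_,n_+'7.png')
  for t in('jar','mat','case','lid_handle','lid_hinge'): print(n_,t,[(np.round(r['location'],3).tolist(),round(r['confidence'],2)) for r in cams.landmark_of(t,n_)][:4])
for sg in(1,-1):
  for th,ds in((0,(20,35,50)),(60,(50,65,80,95,110))):
    for dd in ds:
      print(sg,th,dd,[q.round(2).tolist() for q in ik(x,*pose(np.radians(th),np.radians(dd),sg),12)])
"
```

```text
time_s: 9.85
eef_pos: [0.5365, -0.2781, 0.1346]
tcp_rot: [2.749, 0.626, -0.988]
force: [-0.7, -0.2, 0.5]
width: 0.0854
t 9.85 tcp [ 0.5365 -0.2781  0.1346] app [ 0.695  0.333 -0.637] y [ 0.434 -0.901  0.004] q [-1.03   0.572  1.842  1.121  1.019 -0.684] F [-0.7 -0.2  0.5] w 0.0854
3.56445826188434e-08
[0.50221677 0.22252521 0.074     ] [0.61497677 0.19545392 0.26685572]
side jar [([0.612, -0.241, 0.002], 0.91), ([0.474, -0.434, 0.024], 0.58), ([0.319, -0.273, 0.024], 0.52)]
side mat [([0.612, -0.241, -0.001], 0.94)]
side case []
side lid_handle [([0.503, 0.224, 0.075], 0.7)]
side lid_hinge [([0.718, 0.17, 0.068], 0.87)]
top jar [([0.616, -0.236, -0.001], 0.72), ([0.317, -0.269, 0.028], 0.59)]
top mat [([0.615, -0.242, -0.003], 0.77)]
top case [([0.63, 0.188, 0.002], 0.68), ([0.423, -0.492, 0.003], 0.59)]
top lid_handle [([0.504, 0.219, 0.076], 0.65)]
top lid_hinge [([0.722, 0.175, 0.072], 0.9)]
1 0 20 [[0.68, 0.85, 2.22, 4.08, 1.18, 3.08]]
1 0 35 []
1 0 50 []
1 60 50 [[0.35, 0.34, 1.69, -0.67, 0.61, 1.04]]
1 60 65 [[0.29, 0.38, 1.49, -0.27, 0.9, 0.65]]
1 60 80 [[0.22, 0.48, 1.28, -0.08, 1.23, 0.48]]
1 60 95 [[0.17, 0.61, 1.05, 0.03, 1.57, 0.41]]
1 60 110 [[0.13, 0.76, 0.81, 0.13, 1.9, 0.39]]
-1 0 20 [[0.68, 0.85, 2.22, 4.08, 1.18, -0.06]]
-1 0 35 []
-1 0 50 []
-1 60 50 [[0.35, 0.34, 1.69, -0.67, 0.61, -2.1]]
-1 60 65 [[0.29, 0.38, 1.49, -0.27, 0.9, -2.49]]
-1 60 80 [[0.22, 0.48, 1.28, -0.08, 1.23, -2.66]]
-1 60 95 [[0.17, 0.61, 1.05, 0.03, 1.57, -2.73]]
-1 60 110 [[0.13, 0.76, 0.81, 0.13, 1.9, -2.75]]
```

View pics/side7.png

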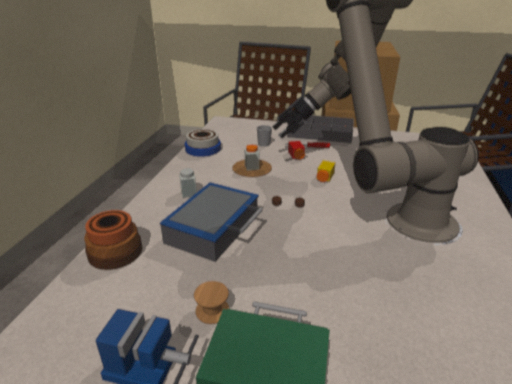

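```bash
python3 -c "
from lid import *
s=ctrl.sense();x,_=fit()
for th,dd in((0,60),(0,65),(0,70),(0,80),(0,90),(30,85),(60,100)):
  print(th,dd,[q.round(2).tolist() for q in ik(x,*pose(np.radians(th),np.radians(dd),1),8)])
t,Rt=pose(0,np.radians(75),1,back=.10);print(t);delta(s,t,Rt)
qf=ik(x,t,Rt,8)[0];q0=s['q'];print(qf)
off=fk(x,q0)[1].T@R.from_rotvec(s['tcp_rot']).as_matrix()
P=[]
for k in range(21):
    p,M=fk(x,q0+(qf-q0)*k/20);P.append([p.tolist(),R.from_matrix(M@off).as_rotvec().tolist()])
    if k%4==0: print(k,p.round(3),(M@off)[:,0].round(2))
json.dump(P,open('plan.json','w'))
"
```

```text
0 60 []
0 65 [[0.42, 0.51, 1.95, -0.69, 0.41, 1.25]]
0 70 [[0.38, 0.51, 1.9, -0.44, 0.48, 0.99]]
0 80 [[0.33, 0.54, 1.79, -0.15, 0.67, 0.67]]
0 90 [[0.28, 0.59, 1.67, 0.0, 0.89, 0.51]]
30 85 [[0.27, 0.45, 1.54, -0.05, 1.07, 0.53]]
60 100 [[0.16, 0.66, 0.97, 0.07, 1.68, 0.4]]
[0.48183167 0.22741924 0.15223999]
shift [-5.57 50.41  1.93] turn [-48.8  21.   40.5]
shift [-5.57 50.41  1.93] turn [  51.    36.3 -112.3]
[ 0.38629066  0.34589998  1.79512609 -0.2123017   0.797487    0.75502902]
0 [ 0.538 -0.277  0.133] [ 0.69  0.33 -0.64]
4 [ 0.547 -0.134  0.113] [ 0.43  0.45 -0.78]
8 [ 0.53  -0.022  0.101] [ 0.2  0.4 -0.9]
12 [0.509 0.064 0.103] [ 0.07  0.24 -0.97]
16 [0.495 0.141 0.119] [ 0.1   0.05 -0.99]
20 [0.482 0.227 0.152] [ 0.25 -0.06 -0.97]
```

```bash
python3 -m inch '[[[0,0,3,0,0,0,-1],[0,0,6,0,0,0,-0.5],[0,0,8.5,0,0,0,0.2],[0,0,8.5,0,0,0,0.2]]]'
python3 nxt.py 2 4 6 8 10 12
```

```text
time_s: 10.85
eef_pos: [0.5385, -0.2776, 0.2213]
tcp_rot: [2.746, 0.626, -0.984]
force: [-0.2, -0.4, -0.1]
width: 0.0439
t 10.85 tcp [ 0.5385 -0.2776  0.2213] app [ 0.696  0.332 -0.636] y [ 0.436 -0.9    0.008] q [-1.027  0.434  1.767  1.023  1.119 -0.475] F [-0.2 -0.4 -0.1] w 0.0439
2 [ 0.9  7.6 -9.9] [0.2 7.  7.4]
4 [  0.8  14.4 -10.9] [-1.5 13.5 14. ]
6 [  0.1  20.4 -11.6] [-4.8 19.5 19.8]
8 [ -0.9  25.5 -12. ] [-9.5 24.4 24.8]
10 [ -2.   30.  -12.1] [-15.3  28.1  28.9]
12 [ -2.9  34.1 -11.9] [-21.9  30.3  32.3]
```

```bash
python3 -m inch '[[[0.5,4.5,0,0.2,4,4,0.2],[0.8,9,0,-0.5,8.5,8.8,0.2],[0.8,13.5,0,-1.5,12.5,13,0.2],[0.3,18,0,-3.5,17,17.5,0.2],[-0.5,22.5,0,-7,21.5,22,0.2]]]'
python3 nxt.py 10 12 14 16 18 20
```

```text
time_s: 11.35
eef_pos: [0.5331, -0.0515, 0.2203]
tcp_rot: [2.224, 1.062, -1.391]
force: [1.8, 0.7, -0.7]
width: 0.0339
t 11.35 tcp [ 0.5331 -0.0515  0.2203] app [ 0.254  0.425 -0.869] y [ 0.727 -0.677 -0.119] q [-0.543  0.329  1.699  0.565  1.18  -0.   ] F [ 1.8  0.7 -0.7] w 0.0339
10 [ -1.4   7.4 -12. ] [-7.8  5.4  8. ]
12 [ -2.4  11.5 -11.8] [-13.9   6.7  12.5]
14 [ -3.2  15.4 -11.1] [-20.1   6.2  16.6]
16 [ -3.9  19.3 -10.1] [-26.1   4.   20.2]
18 [-4.4 23.4 -8.7] [-31.6   0.2  23.5]
20 [-5.1 27.9 -6.8] [-36.   -5.1  26.4]
```

```bash
python3 -m inch '[[[-0.8,4.5,0,-5,3,5,0.2],[-1.8,9,0,-10,6,9.8,0.2],[-2.8,13.5,-0.3,-16.5,6.5,14.5,0.2],[-3.6,18,-0.6,-23,5,19,0.2],[-4.3,22.5,-1,-30,1.5,23,0.2]]]'
python3 -c "
from lid import *
s=log();show(s)
t,Rt=pose(0,np.radians(75),1,back=.10);delta(s,t,Rt)"
```

```text
time_s: 11.85
eef_pos: [0.4904, 0.1756, 0.21]
tcp_rot: [1.528, 0.947, -1.324]
force: [0.5, -0.3, -0.9]
width: 0.034
t 11.85 tcp [0.4904 0.1756 0.21  ] app [ 0.141  0.001 -0.99 ] y [ 0.937 -0.324  0.133] q [ 0.215  0.282  1.684 -0.034  1.038  0.56 ] F [ 0.5 -0.3 -0.9] w 0.034
shift [-0.86  5.18 -5.77] turn [-4.6 -6.3  5.1]
shift [-0.86  5.18 -5.77] turn [  34.1   -5.7 -170.9]
```

```bash
python3 -m inch '[[[-0.4,2.6,-2,-2.3,-3,2.5,0.2],[-0.9,5.2,-4,-4.6,-6.3,5.1,0.2],[-0.9,5.2,-5.2,-4.6,-6.3,5.1,0.2],[-0.9,5.2,-5.2,-4.6,-6.3,5.1,0.2]]]'
python3 -c "
from lid import *
s=log();show(s)
t,Rt=pose(0,np.radians(75),1,back=.10);delta(s,t,Rt)
d=cap('wrist','w8.png');im=d['frame'].copy()
print([(np.round(r['location'],3).tolist(),round(r['confidence'],2)) for r in cams.landmark_of('lid_handle','wrist')])
for k in(-.055,0,.055):
  u=proj(d,handle(0)+n*k)[0];print(u);cv2.circle(im,tuple(int(v) for v in u),3,(0,255,0),-1)
cv2.imwrite('pics/w8m.png',im[:,:,::-1])"
```

```text
time_s: 12.25
eef_pos: [0.479, 0.2285, 0.1552]
tcp_rot: [1.458, 0.877, -1.192]
force: [0.2, 0.2, -0.4]
width: 0.034
t 12.25 tcp [0.479  0.2285 0.1552] app [ 0.247 -0.062 -0.967] y [ 0.942 -0.221  0.254] q [ 0.39   0.341  1.792 -0.209  0.812  0.75 ] F [ 0.2  0.2 -0.4] w 0.034
shift [ 0.28 -0.11 -0.29] turn [ 0.1 -0.3 -0.2]
shift [ 0.28 -0.11 -0.29] turn [-44.8  11.  173.7]
[([0.503, 0.228, 0.074], 0.92)]
[252.74604977 262.76301185]
[253.23135558 203.74325044]
[253.78456902 136.46500065]
```

View pics/w8m.png

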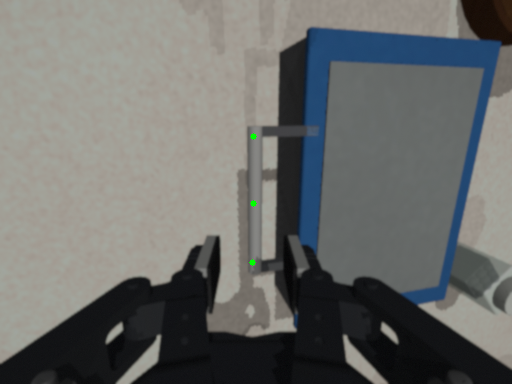

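The wrist picture shows the handle bar at u≈255, from v≈131 to 265. My model points fall on it, and it lies between the fingers at u≈215 and 290. Advancing along the approach with about 30 mm opening clears the plate edge at u≈303.

```bash
python3 -c "
from lid import *
s=ctrl.sense()
for bk in (.08,.04,.02,0): delta(s,*pose(0,np.radians(75),1,back=bk))" | grep -v 17
python3 -m inch '[[[0.5,-0.1,-1.2,0,0,0,0.3],[1.0,-0.3,-3,0,0,0,0.3],[1.5,-0.4,-5,0,0,0,0.3]]]'
python3 -c "
from lid import *
s=log();show(s)
for bk in (.02,0): delta(s,*pose(0,np.radians(75),1,back=bk))
d=cap('wrist','w9.png')"
```

```text
shift [ 0.55 -0.13 -2.47] turn [ 0.  -0.1 -0.1]
shift [ 1.55 -0.37 -6.34] turn [ 0.  -0.1 -0.1]
shift [ 2.06 -0.49 -8.27] turn [ 0.  -0.1 -0.1]
shift [  2.56  -0.61 -10.2 ] turn [ 0.  -0.1 -0.1]
time_s: 12.65
eef_pos: [0.498, 0.2226, 0.1075]
tcp_rot: [1.467, 0.871, -1.19]
force: [-0.1, 0.0, 0.6]
width: 0.0296
t 12.65 tcp [0.498  0.2226 0.1075] app [ 0.252 -0.06  -0.966] y [ 0.939 -0.227  0.26 ] q [ 0.364  0.427  1.817 -0.231  0.691  0.765] F [-0.1  0.   0.6] w 0.0296
shift [ 0.4   0.   -3.26] turn [-0.   0.1  0.1]
shift [ 0.4   0.   -3.26] turn [  45.4  -10.9 -173.8]
shift [ 0.9  -0.12 -5.19] turn [-0.   0.1  0.1]
shift [ 0.9  -0.12 -5.19] turn [  45.4  -10.9 -173.8]
```

View pics/w9.png

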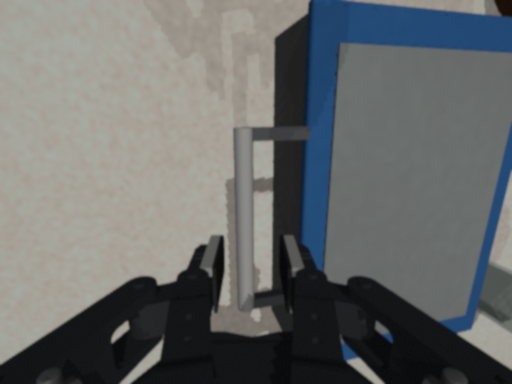

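The bar is at u≈244, about 8 px (roughly 3 mm) left of the finger centre at 252. I trim x by about -3 mm and go in.

```bash
python3 -m inch '[[[0,0,-1.5,0,0,0,0.3],[0.2,0,-3,0,0,0,0.3],[0.5,-0.1,-4.4,0,0,0,0.3],[0.6,-0.1,-5.1,0,0,0,0.3],[0.6,-0.1,-5.1,0,0,0,0.3]]]' 40
python3 -c "
from lid import *
s=log();show(s)
delta(s,*pose(0,np.radians(75),1))
d=cap('wrist','w10.png')"
```

```text
time_s: 13.2
eef_pos: [0.5028, 0.2199, 0.0524]
tcp_rot: [1.463, 0.872, -1.197]
force: [0.3, -0.2, 0.7]
width: 0.0299
t 13.2 tcp [0.5028 0.2199 0.0524] app [ 0.246 -0.063 -0.967] y [ 0.94  -0.228  0.254] q [ 0.356  0.523  1.853 -0.272  0.57   0.809] F [ 0.3 -0.2  0.7] w 0.0299
shift [0.42 0.15 0.33] turn [ 0.1 -0.3  0.2]
shift [0.42 0.15 0.33] turn [  44.8  -11.1 -173.9]
```

View pics/w10.png

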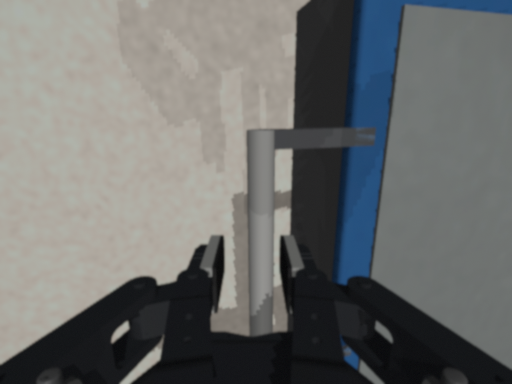

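The bar is now between the fingers at u≈260, slightly right of centre. I put the 3 mm back and close.

```bash
python3 -m inch '[[[0.3,0.1,0.2,0,0,0,0.3],[0.3,0.1,0.2,0,0,0,0.6],[0.3,0.1,0.2,0,0,0,1],[0.3,0.1,0.2,0,0,0,1],[0.3,0.1,0.2,0,0,0,1]]]' 40
python3 -c "
from lid import *
s=log();show(s)
delta(s,*pose(0,np.radians(75),1))"
```

```text
time_s: 13.75
eef_pos: [0.5068, 0.2215, 0.0561]
tcp_rot: [1.465, 0.871, -1.194]
force: [-0.0, -1.0, 5.8]
width: 0.0106
t 13.75 tcp [0.5068 0.2215 0.0561] app [ 0.249 -0.062 -0.966] y [ 0.939 -0.227  0.257] q [ 0.356  0.521  1.841 -0.268  0.58   0.804] F [-0.  -1.   5.8] w 0.0106
shift [ 0.02 -0.02 -0.05] turn [ 0.1 -0.1  0.1]
shift [ 0.02 -0.02 -0.05] turn [  45.1  -11.  -173.8]
```

```bash
cat > lrow.py <<'E'
import sys
from lid import *
s=log();show(s);Rc=R.from_rotvec(s['tcp_rot'])
g=s['eef_pos']-.019*Rc.as_matrix()[:,0];v=g-H
print('theta est',np.degrees(np.arctan2(v[2],-v@e)-np.arctan2(.004,.225)).round(2),'radius',np.hypot(v[2],v@e).round(4))
for th in map(float,sys.argv[1:]):
    t,Rt=pose(np.radians(th),np.radians(75+th/2))
    print(th,((t-s['eef_pos'])*100).round(2),np.degrees((Rt*Rc.inv()).as_rotvec()).round(1))
E
python3 lrow.py 3 6 9 12 15
```

```text
t 13.75 tcp [0.5068 0.2215 0.0561] app [ 0.249 -0.062 -0.966] y [ 0.939 -0.227  0.257] q [ 0.356  0.521  1.841 -0.268  0.58   0.804] F [-0.  -1.   5.8] w 0.0106
theta est 0.13 radius 0.2253
3.0 [ 0.02 -0.02  1.11] [0.4 1.3 0.1]
6.0 [ 0.09 -0.03  2.28] [0.8 2.8 0.1]
9.0 [ 0.21 -0.06  3.43] [1.1 4.2 0.1]
12.0 [ 0.39 -0.11  4.58] [1.5 5.7 0.1]
15.0 [ 0.63 -0.16  5.71] [1.8 7.2 0.1]
```

```bash
python3 -m inch '[[[0,0,1.1,0.4,1.3,0,1],[0.1,0,2.3,0.8,2.8,0,1],[0.2,-0.1,3.4,1.1,4.2,0,1],[0.4,-0.1,4.6,1.5,5.7,0,1],[0.6,-0.2,5.7,1.8,7.2,0,1]]]' 40
python3 lrow.py 18 21 24 27 30
```

```text
time_s: 14.25
eef_pos: [0.5125, 0.2202, 0.1134]
tcp_rot: [1.427, 0.981, -1.289]
force: [3.5, 3.8, -4.4]
width: 0.0104
t 14.25 tcp [0.5125 0.2202 0.1134] app [ 0.125 -0.03  -0.992] y [ 0.964 -0.233  0.128] q [ 0.306  0.473  1.686 -0.086  0.874  0.595] F [ 3.5  3.8 -4.4] w 0.0104
theta est 14.98 radius 0.2256
18.0 [ 0.35 -0.1   1.11] [0.3 1.3 0.1]
21.0 [ 0.71 -0.18  2.21] [0.6 2.8 0.1]
24.0 [ 1.12 -0.28  3.28] [1.  4.3 0.1]
27.0 [ 1.58 -0.39  4.34] [1.4 5.7 0.1]
30.0 [ 2.1  -0.51  5.36] [1.7 7.2 0.1]
```

Lifting works, with about 4 N of lid weight on the wrist. I continue.

```bash
python3 -m inch '[[[0.4,-0.1,1.1,0.3,1.3,0,1],[0.7,-0.2,2.2,0.6,2.8,0,1],[1.1,-0.3,3.3,1,4.3,0,1],[1.6,-0.4,4.3,1.4,5.7,0,1],[2.1,-0.5,5.4,1.7,7.2,0,1]]]' 40
python3 lrow.py 33 36 39 42 45
```

```text
time_s: 14.75
eef_pos: [0.5323, 0.2157, 0.1669]
tcp_rot: [1.379, 1.091, -1.385]
force: [1.3, 1.0, -4.6]
width: 0.0106
t 14.75 tcp [0.5323 0.2157 0.1669] app [-0.005  0.001 -1.   ] y [ 0.972 -0.235 -0.005] q [0.251 0.49  1.476 0.002 1.18  0.487] F [ 1.3  1.  -4.6] w 0.0106
theta est 29.83 radius 0.2261
33.0 [ 0.69 -0.2   1.  ] [0.3 1.2 0.1]
36.0 [ 1.31 -0.35  1.96] [0.7 2.6 0.1]
39.0 [ 1.97 -0.51  2.88] [1.  4.1 0.1]
42.0 [ 2.68 -0.68  3.77] [1.4 5.6 0.1]
45.0 [ 3.44 -0.86  4.61] [1.7 7.  0.1]
```

```bash
python3 -m inch '[[[0.7,-0.2,1,0.3,1.2,0,1],[1.3,-0.3,2,0.7,2.6,0,1],[2,-0.5,2.9,1,4.1,0,1],[2.7,-0.7,3.8,1.4,5.6,0,1],[3.4,-0.9,4.6,1.7,7,0,1]]]' 40
python3 lrow.py 48 51 54 57 60
```

```text
time_s: 15.25
eef_pos: [0.5647, 0.2081, 0.2133]
tcp_rot: [1.328, 1.202, -1.477]
force: [-3.4, 6.2, 2.3]
width: 0.0104
t 15.25 tcp [0.5647 0.2081 0.2133] app [-0.131  0.033 -0.991] y [ 0.963 -0.231 -0.135] q [0.195 0.567 1.218 0.058 1.48  0.422] F [-3.4  6.2  2.3] w 0.0104
theta est 44.67 radius 0.2266
48.0 [ 0.99 -0.3   0.78] [0.2 1.2 0. ]
51.0 [ 1.83 -0.5   1.53] [0.6 2.7 0. ]
54.0 [ 2.7  -0.71  2.24] [0.9 4.1 0. ]
57.0 [ 3.61 -0.93  2.91] [1.3 5.6 0. ]
60.0 [ 4.55 -1.15  3.52] [1.6 7.  0. ]
```

```bash
python3 -m inch '[[[1,-0.3,0.8,0.2,1.2,0,1],[1.8,-0.5,1.5,0.6,2.7,0,1],[2.7,-0.7,2.2,0.9,4.1,0,1],[3.6,-0.9,2.9,1.3,5.6,0,1],[4.5,-1.1,3.5,1.6,7,0,1]]]' 40
python3 lrow.py 60
python3 -m inch '[[[0,0,0,0,0,0,1],[0,0,0,0,0,0,1],[0,0,0,0,0,0,1],[0,0,0,0,0,0,1],[0,0,0,0,0,0,1]]]' 40
python3 lrow.py 60
python3 -c "
from lid import *
for n_ in('side','top'):
  d=cap(n_,n_+'11.png')
  for t in('jar','mat','lid_handle','lid_hinge'): print(n_,t,[(np.round(r['location'],3).tolist(),round(r['confidence'],2)) for r in cams.landmark_of(t,n_)][:3])
  print(proj(d,handle(np.radians(60))))"
```

```text
time_s: 15.75
eef_pos: [0.6081, 0.1982, 0.2499]
tcp_rot: [1.268, 1.309, -1.567]
force: [-6.3, 2.3, 9.2]
width: 0.0105
t 15.75 tcp [0.6081 0.1982 0.2499] app [-0.256  0.061 -0.965] y [ 0.939 -0.223 -0.263] q [0.147 0.706 0.888 0.101 1.793 0.391] F [-6.3  2.3  9.2] w 0.0105
theta est 59.65 radius 0.2273
60.0 [ 0.21 -0.16 -0.14] [-0.1 -0.2 -0.1]
time_s: 16.25
eef_pos: [0.6077, 0.1983, 0.2498]
tcp_rot: [1.267, 1.31, -1.567]
force: [-2.8, 1.0, 1.3]
width: 0.0105
t 16.25 tcp [0.6077 0.1983 0.2498] app [-0.256  0.061 -0.965] y [ 0.938 -0.223 -0.263] q [0.147 0.706 0.889 0.101 1.793 0.391] F [-2.8  1.   1.3] w 0.0105
theta est 59.55 radius 0.2275
60.0 [ 0.25 -0.17 -0.13] [-0.1 -0.3 -0.1]
side jar [([0.615, -0.243, 0.001], 0.9), ([0.476, -0.433, 0.022], 0.85), ([0.316, -0.27, 0.021], 0.76)]
side mat [([0.614, -0.238, 0.001], 0.81)]
side lid_handle [([0.614, 0.202, 0.264], 0.76), ([0.635, 0.192, -0.002], 0.56)]
side lid_hinge [([0.722, 0.171, 0.071], 0.84)]
[[213.2901015  150.52589983]]
top jar [([0.475, -0.434, 0.025], 0.77), ([0.616, -0.237, 0.0], 0.6), ([0.316, -0.272, 0.026], 0.58)]
top mat [([0.618, -0.238, -0.004], 0.74), ([0.465, 0.012, 0.0], 0.28)]
top lid_handle []
top lid_hinge [([0.724, 0.173, 0.072], 0.84)]
[[173.69780024 154.94255451]]
```

View pics/side11.png

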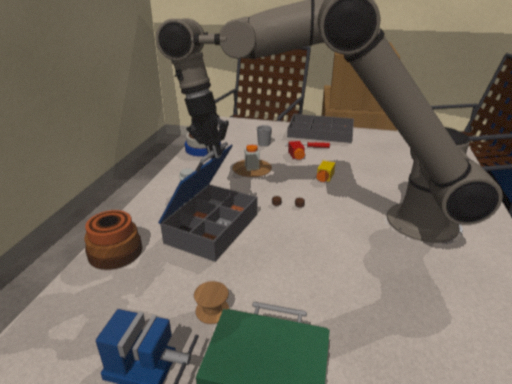

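View pics/top11.png

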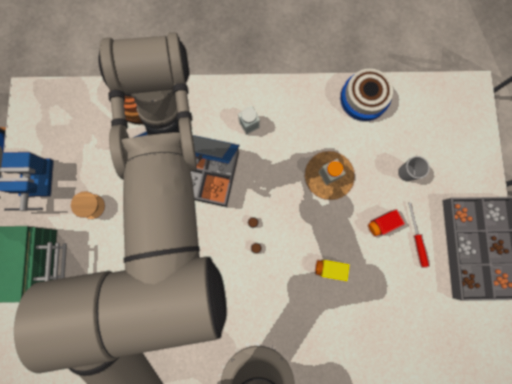

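The side picture shows the lid open, with its bar in the fingers at about (213,150), and the jar upright on the mat at (252,157). The top picture shows the bystanders where they were. Kinematics gives 59.6° and the handle landmark gives about 60°, and the pose is steady, so I hand in.

```bash
python3 -c "
from workcell import ticket
print(ticket.sign_off())"
```

```text
the job is handed in; nothing more can be done
None
```

The jar now stands upright and released near the middle of the cork mat, and the gripper is holding the blue lid open at about 60°. I handed the job in at about 16.4 s; sign-off gives no verdict.

- **Jar:** I set it down under light contact and opened the fingers. In the last side and top pictures it stands upright with its base at about (0.615, -0.240), within about 5 mm of the mat's centre.
- **Lid:** The angle is 59.6° from the arm's position and about 60° from the handle seen in the side camera. The top camera could not see the handle because the arm blocks it. The pose moved less than 0.5 mm over the last 0.5 s, and the fingers grip the bar with 40 N set.
- **Bystanders:** They look unmoved in the last pictures; I did not measure their positions again.
- **Disagreements:** The jar touched the mat about 4 mm higher than I had calculated. It leaned very slightly under the push and settled flat once released. During the lift there was a side force of up to 6 N on the bar, probably from a small error in my estimate of the hinge direction.

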